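Reset the tripped tube incubator behind its swing cover

TASK

The tube incubator on the bench has tripped. Swing the dust cover on its sloping front fully aside to its stop (it opens to one side only, and which side cannot be seen, so feel for it), then gently push the white reset plunger in the uncovered port fully home. Leave the cover open and leave everything else on the bench where it stands.

Things in the scene. Friction and masses are not known exactly. Their poses are not given: they have to be found in the camera images.
- incubator: White bench machine with a dark front panel, 300 mm wide, 290 deep, 178 high at the rear. Origin on the bench, straight below the port. Axes: x from its front to its rear, y to its left (seen from the robot), z up. Its flat front panel rises rearwards at 28 degrees (0.489 rad) from level: outward normal (-0.470, 0, 0.883), up-slope (0.883, 0, 0.470). It reaches 100 mm up and down the slope and 145 mm to each side.
- port (a point): Centre of the round port, in the panel's plane, 130 mm above the bench; axes as the incubator's. The port is a bore square to the panel, 57 mm across. Above it stands a clear splash guard, 130 mm wide: its front edge 27 mm behind this point (along x), its underside 294 mm above the bench, so a vertical tool cannot work at the port; a tool square to the panel can.
- cover (a joint): Angle (rad) of the dust cover, an aluminium plate turning in the panel's plane on one pin 62 mm up-slope of the port. 0: hanging down-slope over the port. Positive: free end swings to the machine's right (-y). Stops at 1.40 and -1.40, but a hidden stop blocks one of the ways (it changes) at 0.14 to 0.20. Stiff: takes 2 to 3 N at the knob, stays where left; blocked, it hardly moves at 8 N.
- knob (a point): Middle of the white knob on the cover's free end: a plain upright cylinder 20 mm across, 36 mm tall, square to the panel. This point is 108 mm from the pin, 27 mm above the panel along its normal; knob top 45 mm and cover plate's top face 9 mm above the panel. Plate 145 mm long, 70 mm across over the port. Axes: x from knob towards pin, z the panel's outward normal.
- plunger (a joint): How far (m) the reset plunger is pushed in along the port's axis: 0 fully out, 0.010 fully home. Starts at 0 to 0.003, takes about 6 N to move and stays where it is left.
- plunger_face (a point): Centre of the outer face of the white reset plunger, a flat disc 36 mm across inside the port: 4 mm below the panel's plane when fully out, 14 mm below when home. z axis: the panel's outward normal.
- dish1: Bystander: closed culture dish, 90 mm across, 15 mm high, in front of the incubator; origin under its centre.
- dish2: Bystander: a like dish, in front of the incubator; origin under its centre.
- dish3: Bystander: a like dish, at the robot's right; origin under its centre.
- jar: Bystander: amber jar, 60 mm across, 70 mm high, beside the incubator's left wall; origin under its centre.
- bottle: Bystander: white bottle, 74 mm across, 190 mm high, at the robot's right; origin under its centre.
- rack: Bystander: white tube rack, 100 by 220 mm, 110 mm high with tubes, at the robot's left; origin under its centre.
- phone: Bystander: phone lying flat, 155 by 76 by 11 mm, at the robot's left; origin under its centre.
- loopstand: Bystander: steel post 130 mm high on a foot 80 mm across, at the robot's right; origin under its centre.

How it is judged:
On the way, in this order (a step that is already met when the one before it is completed fails the run):
1. the dust cover is swung fully aside, past 1.25 rad to its open side ((value of joint cover above 1.25 rad or value of joint cover below -1.25 rad)), for 0.2 s.
2. the reset plunger is pushed home (value of joint plunger above 0.0085 m), for 0.1 s.
At the end, for the whole second after the job is handed in: The cover stands open and still, more than 1.25 rad from closed (stop at 1.40), and the plunger is in by more than 8.5 of its 10 mm (value of joint plunger above 0.0085 m and (value of joint cover above 1.25 rad or value of joint cover below -1.25 rad) and velocity of joint cover between -0.05 and 0.05 rad/s); the robot touches nothing.
It fails at once if the plunger is rammed (over 50 N) (contact force between plunger and anything else above 50 N).
It fails at once if a bystander is moved by more than 30 mm (distance of any of dish1, dish2, dish3, jar, bottle, rack, phone, loopstand from where it was at the start of the episode above 0.03 m).
It also fails if it takes over 67 s, if anything falls off the work surface, if the arm or the gripper's body presses on something with over 40 N, if the wrist force passes 120 N, or if a joint passes its speed limit or range.

ROBOT

A 7-joint arm with a two-finger parallel gripper is mounted at the origin on the work surface. World frame = base frame: x ahead of the robot, y to its left, z up, the work surface at z = 0. Lengths are in m, angles in rad, forces in N, time in s.
With the tool pointing down it reaches from about 0.425 to 0.825 m from the base axis. Payload 3.6 kg.
Tool frame: the origin (TCP) lies at the very end of the fingers, on their centre line; the grasp point (between the pads) lies 19 mm behind it (env.tcp_to_grasp is the distance from the TCP to the grasp point, in m); z points along the fingers, y is the line along which they close (so a half turn about z gives the same grasp; the last joint's range is limited). The gripper opens to 93 mm and grips with 3 to 60 N. Pads are 15 mm wide; open, the fingers measure 128 mm over their backs; the gripper's body (75 mm by 188 mm) begins 65 mm behind the grasp point.
Start: joints at [-1.161, 0.615, -0.013, 1.423, 0.008, 1.103, -0.04], TCP at [0.275, 0.589, 0.219] pointing down, gripper open.
Joint ranges: [-3.12, 3.12], [-0.3, 2.06], [-1.34, 1.32], [0.26, 2.42], [-1.36, 4.5], [0.01, 1.98], [-2.84, 2.84]. Speed limits (rad/s): [2.79, 2.79, 3.14, 3.14, 3.14, 3.14, 3.14].

INTERFACE

Orientations are given as a unit quaternion [x, y, z, w].
In Python, from station import sense, vision, job, env gives the robot as it stands.
- The arm moves only by the tool drive_tool, never from a script. Its argument "plan" is a list of rows, each a list of 7 numbers: the shift along the tool's x, y, z in cm, then the turn, a rotation vector about the tool's x, y, z in degrees, then the opening, from -1 (shut) to 1 (fully open). In form: [[x, y, z, rx, ry, rz, hand], ...]. A call has 1 to 5 rows; each row shifts and turns the commanded pose from where the row before left it, along the tool's axes as they then stand; what a row does not reach is not made up. A row lasts 1/8 s, in which the tool goes at most 62.5 mm and 10.7 degrees, less where a joint would pass 70% of its speed; a pose out of reach is approached as far as the arm can. A call is refused whole if a number of a shift passes 6.25 or a number of a turn 10.7, either way. A call with a gripper value outside its range is refused whole. The fingers move at their own pace and stop on an object; "grip_force" is the grip in N (left out, the last holds). Time passes only in rows, so rows that do not move let the fingers close. It gives the time, the measured TCP pose, the force, the opening and the grip force at its end, in the units of the state.
- sense(): the state, without advancing time (a new reading comes with each control period).
- vision.camera(name): name is "side" or "top" or "wrist"; returns a dict with "pixels" (480x640x3 uint8, blue, green, red), "K" (3x3 intrinsics, pixels), "extrinsics" (4x4, takes a point from world to camera coordinates). Camera axes: x right, y down, z forward; pixel columns grow to the right and rows downward; lengths in m; the calibration is good to about 2 mm. A picture is of the moment at which its call begins. There is no depth.
- job.close_job(): hands the job in; it is judged then, once.
The state is a dict: "t": time; "joint_pos": joint angles; "joint_vel": joint speeds; "joint_efforts": joint torques, N m; "ee_pos": TCP position; "tcp_rot": TCP orientation; "wrist_force": force on the tool from outside, world axes, zero at the start; "moment": the same for the moment, N m; "opening": finger opening in m; "gripper_force": force on a finger pad.
Only numpy, scipy, OpenCV 4.12 (cv2) and the standard library are available. Lean on these libraries where they do the work, as an engineer would, in place of code of your own. Each camera call takes 0.05 s, during which the arm holds its last target. There are 200 camera calls.

## Working session

There is one attempt and no reset: what is moved stays moved. The work goes in short steps, Python scripts to look and compute and a tool call to move; the robot and the scene stay as the last step left them, time stands still between calls to the robot, and variables do not carry over. Pictures are saved under pics/ and viewed, at most 10 in all, crops included, and the job is handed in when it is done.

Besides the shell and the picture viewer there is one more tool, called after "Request:" in YAML: its name, and indented under it one key for each argument. drive_tool: Moves the arm, as the interface text tells. Its arguments: {"type":"object","properties":{"plan":{"type":"array","items":{"type":"array","items":{"type":"number"}}},"grip_force":{"type":"number"}},"required":["plan"]}

```bash
mkdir -p pics; python3 - <<'E'
from station import sense, vision, job, env
import cv2,numpy as np
s=sense();print({k:np.round(v,3) for k,v in s.items()})
for n in("side","top"):
    c=vision.camera(n);cv2.imwrite(f"pics/{n}0.png",c["pixels"]);print(n,c["K"].round(1).tolist(),c["extrinsics"].round(4).tolist())
E
```

```text
{'t': np.float64(0.0), 'joint_pos': array([-1.161,  0.616, -0.013,  1.425,  0.008,  1.103, -0.04 ]), 'joint_vel': array([ 0.001, -0.001, -0.001, -0.   , -0.001, -0.002, -0.001]), 'joint_efforts': array([ 0.0000e+00, -4.5893e+01,  2.0900e-01, -1.6574e+01, -6.1000e-02,
        2.1000e-02,  0.0000e+00]), 'ee_pos': array([0.275, 0.588, 0.217]), 'tcp_rot': array([ 0.217,  0.976, -0.001, -0.   ]), 'wrist_force': array([-0.243, -0.724, -0.457]), 'moment': array([ 0.035, -0.062, -0.016]), 'gripper_force': np.float64(0.0), 'opening': np.float64(0.093)}
side [[491.6, 0.0, 327.9], [0.0, 491.6, 242.9], [0.0, 0.0, 1.0]] [[0.7295, -0.6837, -0.0184, -0.3501], [-0.3939, -0.3981, -0.8285, 0.3105], [0.5591, 0.6117, -0.5597, 1.093], [0.0, 0.0, 0.0, 1.0]]
top [[534.5, 0.0, 320.5], [0.0, 534.5, 238.3], [0.0, 0.0, 1.0]] [[0.0246, -0.9997, 0.0042, 0.0148], [-0.9891, -0.025, -0.1452, 0.5385], [0.1452, -0.0005, -0.9894, 1.2532], [0.0, 0.0, 0.0, 1.0]]
```

View pics/top0.png

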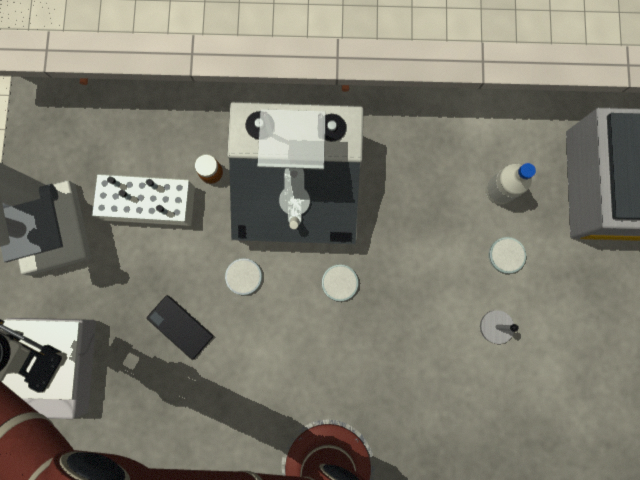

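View pics/side0.png

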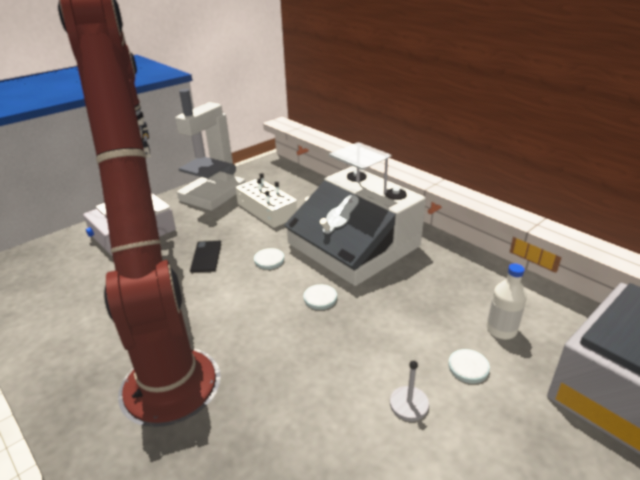

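The top view shows the incubator around (295,170): panel front corners near (231,240) and (352,243), knob near (294,223). Dishes stand in front at (243,277) and (340,283), and the jar at (207,168).

```bash
cat > h.py <<'E'
import numpy as np,cv2
from scipy.spatial.transform import Rotation as R
from station import sense, vision, job, env
def ray(c,uv,z):
    E=c["extrinsics"];K=c["K"];o=-E[:3,:3].T@E[:3,3]
    d=E[:3,:3].T@np.linalg.inv(K)@np.array([*uv,1.]);return o+d*(z-o[2])/d[2]
def proj(c,p):
    E=c["extrinsics"];q=c["K"]@(E[:3,:3]@np.asarray(p)+E[:3,3]);return q[:2]/q[2]
E
python3 - <<'E'
from h import *
c=vision.camera("top")
for n,uv,z in[("FL",(231,240),.083),("FR",(352,243),.083),("RL",(231,103),.178),("RR",(363,106),.178),("ML",(230,157),.177),("MR",(361,160),.177),("knobtop",(294,223),.148)]:print(n,ray(c,uv,z).round(4))
a=cv2.resize(c["pixels"][95:255,195:395],None,fx=4,fy=4,interpolation=cv2.INTER_CUBIC)[:600]
b=vision.camera("side");
cv2.imwrite("pics/c1.png",a[:, :800])
cv2.imwrite("pics/c2.png",cv2.resize(b["pixels"][135:285,270:440],None,fx=4,fy=4,interpolation=cv2.INTER_CUBIC))
E
```

```text
FL [0.5224 0.2368 0.083 ]
FR [ 0.5224 -0.0455  0.083 ]
RL [0.8185 0.236  0.178 ]
RR [ 0.8192 -0.0594  0.178 ]
ML [0.694  0.2323 0.177 ]
MR [ 0.6946 -0.0567  0.177 ]
knobtop [0.555 0.088 0.148]
```

View pics/c1.png

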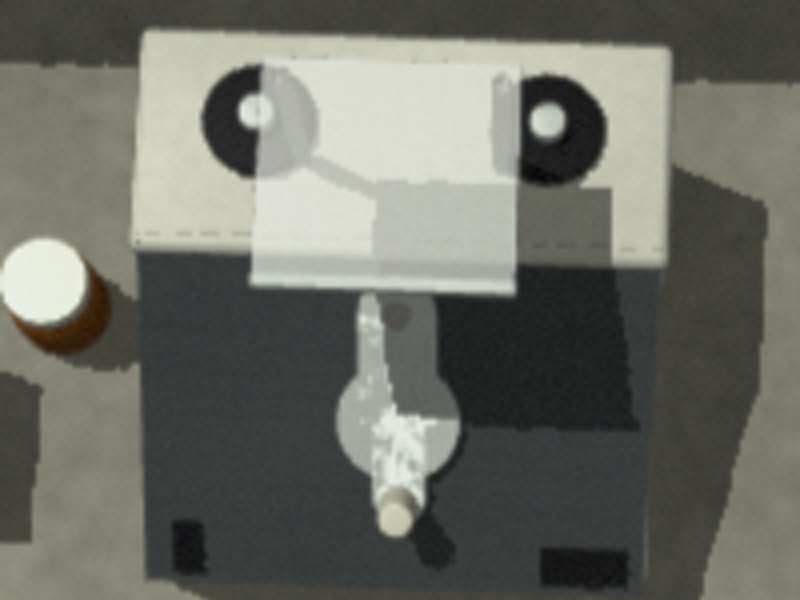

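View pics/c2.png

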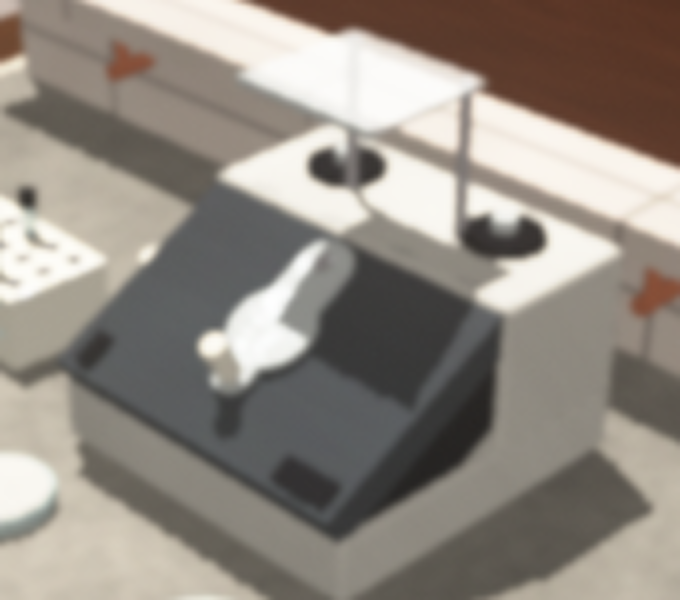

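The crops show the knob top at crop (396,520), or full-frame (294,225), and the pin at about (294,174.5). The cover hangs straight down. I'll fit the incubator pose from the corners.

```bash
cat >> h.py <<'E'
TH=np.deg2rad(28)
def w(P,s,l,n):  # P=(x,y,yaw); panel coords up-slope, left, normal -> world
    x,y,a=P;v=np.array([s*np.cos(TH)-n*np.sin(TH),l,.130+s*np.sin(TH)+n*np.cos(TH)])
    return R.from_euler('z',a).apply(v)+[x,y,0]
def target(P,s,l,n,rot):
    """tool pose at panel coords; rot=deg of closing axis turn: + = turned about outward normal; closing axis = lateral at 0"""
    Rz=R.from_euler('z',P[2]);N=np.array([-np.sin(TH),0,np.cos(TH)])
    Yt=np.array([0,-1.,0]);Zt=-N;Xt=np.cross(Yt,Zt)
    return w(P,s,l,n),Rz*R.from_rotvec(np.deg2rad(rot)*N)*R.from_matrix(np.c_[Xt,Yt,Zt])
def delta(pose,tgt):
    p,r=pose;d=r.inv().apply(tgt[0]-p)*100;return d.round(2),np.rad2deg((r.inv()*tgt[1]).as_rotvec()).round(1)
def now():
    s=sense();return s["ee_pos"],R.from_quat(s["tcp_rot"])
E
python3 - <<'E'
from h import *
from scipy.optimize import least_squares
c=vision.camera("top");b=vision.camera("side")
f=lambda u,v:(195+u/4-.4,95+v/4-.4); g=lambda u,v:(270+u/4-.4,135+v/4-.4)
obs=[(c,f(147,578),(-.1,.145,0)),(c,f(640,590),(-.1,-.145,0)),(c,f(140,253),(.1,.145,0)),(c,f(660,268),(.1,-.145,0)),(c,f(396,520),(-.046,0,.045)),
(b,g(66,366),(-.1,.145,0)),(b,g(336,538),(-.1,-.145,0)),(b,g(212,345),(-.046,0,.045)),(b,g(500,318),(.1,-.145,0))]
fun=lambda P:np.concatenate([proj(k,w(P,*m))-np.array(u) for k,u,m in obs])
r=least_squares(fun,[.62,.09,0],loss='soft_l1');P=r.x;print(P,np.rad2deg(P[2]));print(fun(P).reshape(-1,2).round(1).tolist())
np.save("P.npy",P)
print("knob top",w(P,-.046,0,.045))
p=now();print(p[0],p[1].as_matrix().round(3).tolist());t=target(P,-.046,0,.13,0);print("tgt",t[0],delta(p,t))
E
```

```text
[ 0.6090999   0.08937743 -0.0056498 ] -0.32370982628734135
[[0.5, 1.2], [1.5, 2.0], [-0.2, -2.7], [1.1, -2.5], [-0.5, 1.7], [-1.9, -2.2], [-1.0, -4.0], [-0.0, -0.7], [3.7, -3.3]]
knob top [0.54735907 0.08972626 0.14813695]
[0.27486742 0.58873712 0.21827784] [[-0.906, 0.423, -0.0], [0.423, 0.906, -0.001], [-0.0, -0.001, -1.0]]
tgt [0.50745463 0.08995171 0.2231875 ] (array([-42.17, -35.36,  -0.46]), array([-37.7,   8.3, 151.2]))
```

```bash
sed -i 's/Yt=np.array(\[0,-1.,0\])/Yt=np.array([0,1.,0])/' h.py; cat >> h.py <<'E'
from scipy.linalg import logm,expm
def T(p):
    M=np.eye(4);M[:3,:3]=p[1].as_matrix();M[:3,3]=p[0];return M
def twist(pose,tgt,n):
    L=np.real(logm(np.linalg.inv(T(pose))@T(tgt)))/n
    # per-row shift/turn; row applies shift then turn in tool axes
    M=expm(L);return (M[:3,3]*100).round(2),np.rad2deg(R.from_matrix(M[:3,:3]).as_rotvec()).round(2),[(T(pose)@expm(L*k))[:3,3].round(3).tolist() for k in range(0,n+1,max(1,n//4))]
E
python3 - <<'E'
from h import *
P=np.load("P.npy");P[0]=.612;np.save("P.npy",P)
t=target(P,-.046,0,.19,0);print(t[0]);print(twist(now(),t,15))
E
```

```text
[0.48218689 0.09011086 0.27616435]
(array([-2.2 , -2.92,  0.06]), array([-0.41, -1.84, -1.61]), [[0.275, 0.589, 0.218], [0.301, 0.482, 0.218], [0.335, 0.378, 0.223], [0.378, 0.278, 0.234], [0.427, 0.182, 0.252], [0.482, 0.09, 0.276]])
```

Request:
drive_tool:
  plan:
    - [-2.2,-2.92,0.06,-0.41,-1.84,-1.61,0]
    - [-2.2,-2.92,0.06,-0.41,-1.84,-1.61,0]
    - [-2.2,-2.92,0.06,-0.41,-1.84,-1.61,0]
    - [-2.2,-2.92,0.06,-0.41,-1.84,-1.61,0]
    - [-2.2,-2.92,0.06,-0.41,-1.84,-1.61,0]

```text
t: 0.92
ee_pos: [0.323, 0.4116, 0.2212]
tcp_rot: [0.146, 0.986, 0.0, 0.083]
wrist_force: [0.1, -0.3, 0.1]
opening: 0.0486
gripper_force: 0.0
```

Request:
drive_tool:
  plan:
    - [-2.2,-2.92,0.06,-0.41,-1.84,-1.61,0]
    - [-2.2,-2.92,0.06,-0.41,-1.84,-1.61,0]
    - [-2.2,-2.92,0.06,-0.41,-1.84,-1.61,0]
    - [-2.2,-2.92,0.06,-0.41,-1.84,-1.61,0]
    - [-2.2,-2.92,0.06,-0.41,-1.84,-1.61,0]

```text
t: 1.55
ee_pos: [0.3935, 0.2441, 0.2395]
tcp_rot: [0.075, 0.984, 0.0, 0.164]
wrist_force: [0.2, 0.4, -0.0]
opening: 0.0467
gripper_force: 0.0
```

Request:
drive_tool:
  plan:
    - [-2.2,-2.92,0.06,-0.41,-1.84,-1.61,0]
    - [-2.2,-2.92,0.06,-0.41,-1.84,-1.61,0]
    - [-2.2,-2.92,0.06,-0.41,-1.84,-1.61,0]
    - [-2.2,-2.92,0.06,-0.41,-1.84,-1.61,0]
    - [-2.2,-2.92,0.06,-0.41,-1.84,-1.61,0]

```text
t: 2.17
ee_pos: [0.4823, 0.0888, 0.2764]
tcp_rot: [0.003, 0.97, 0.0, 0.243]
wrist_force: [0.2, -0.1, -0.1]
opening: 0.0464
gripper_force: 0.0
```

```bash
python3 - <<'E'
from h import *
P=np.load("P.npy");p=now();s=sense();print(p[0],s["t"],s["joint_pos"].round(2),s["opening"])
print(delta(p,target(P,-.046,0,.19,0)))
c=vision.camera("wrist");cv2.imwrite("pics/w1.png",c["pixels"])
for q in[(-.046,0,.045),(.062,0,.009),(-.1,.145,0),(-.1,-.145,0)]:print(q,proj(c,w(P,*q)).round(1))
E
```

```text
[0.48227254 0.08881508 0.27637803] 2.175 [-0.5   0.11  0.2   2.18  0.32  0.4   0.99] 0.04635410229519316
(array([0.02, 0.13, 0.01]), array([ 0.1,  0.1, -0. ]))
(-0.046, 0, 0.045) [319.8 222. ]
(0.062, 0, 0.009) [319.6 325.9]
(-0.1, 0.145, 0) [494.7 145. ]
(-0.1, -0.145, 0) [144.2 145.2]
```

View pics/w1.png

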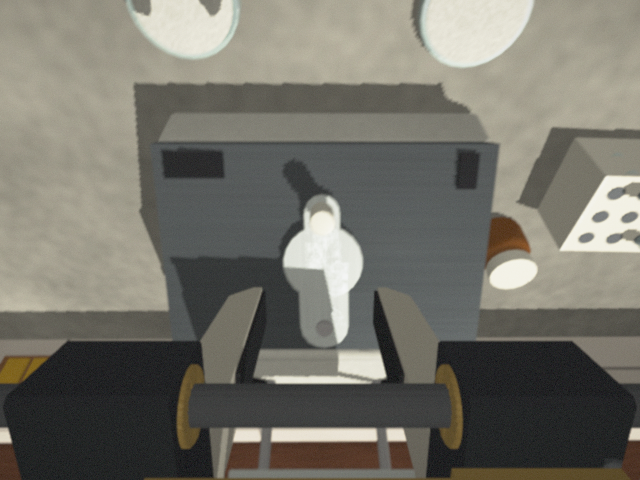

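The wrist view shows the knob top near (321,220), the pin near (324,327) and the round plate centred near u=322.5. The model agrees to within about 3 px, which is roughly 2.5 mm to the left. Next: descend straddling the knob.

Request:
drive_tool:
  plan:
    - [0,0.3,3.5,0,0,0,0]
    - [0,0,3.5,0,0,0,0]
    - [0,0,3.5,0,0,0,0]
    - [0,0,3.0,0,0,0,0]
    - [0,0,2.0,0,0,0,0]

```text
t: 2.85
ee_pos: [0.5555, 0.093, 0.1389]
tcp_rot: [0.003, 0.971, -0.0, 0.241]
wrist_force: [2.3, 2.1, 1.1]
opening: 0.0464
gripper_force: 0.0
```

Request:
drive_tool:
  plan:
    - [0,0,1.0,0,0,0,0]
    - [0,0,0.9,0,0,0,-0.2]
    - [0,0,0,0,0,0,-0.35]
  grip_force: 12

```text
t: 3.22
ee_pos: [0.567, 0.094, 0.1284]
tcp_rot: [0.003, 0.972, -0.001, 0.237]
wrist_force: [-0.1, 0.7, -0.6]
opening: 0.0326
gripper_force: 0.0
```

Request:
drive_tool:
  plan:
    - [0,0,0,0,0,0,-1]
    - [0,0,0,0,0,0,-1]
    - [0,0,0,0,0,0,-1]
    - [0,0,0,0,0,0,-1]
  grip_force: 12

```text
t: 3.72
ee_pos: [0.5664, 0.093, 0.1288]
tcp_rot: [0.004, 0.972, -0.001, 0.237]
wrist_force: [0.4, -2.8, -0.2]
opening: 0.0196
gripper_force: 12.0
```

```bash
python3 - <<'E'
from h import *
P=np.load("P.npy");P[1]+=.002;np.save("P.npy",P);s=sense();p=now();print(s["joint_pos"].round(3),s["wrist_force"],s["moment"]);print(delta(p,target(P,-.046,0,.016,0)))
E
```

```text
[-0.442  0.498  0.24   2.179  0.542  0.015  0.766] [ 0.35076695 -2.78669923 -0.17139456] [-0.38563251  0.57021463 -0.17932692]
(array([ 0.51, -0.14,  0.44]), array([-0.1, -0.6, -0.1]))
```

Joint 6 is close to its limit, so the grip sits about 5 mm high on the pads. I'll regrip with 3° less tilt.

Request:
drive_tool:
  plan:
    - [0,0,0,0,0,0,-0.3]
    - [0,0,0,0,1.5,0,-0.3]
    - [0,0,0,0,1.5,0,-0.3]
    - [0,0,0,0,0,0,-0.3]

```text
t: 4.22
ee_pos: [0.5676, 0.0945, 0.1292]
tcp_rot: [0.003, 0.977, 0.0, 0.213]
wrist_force: [-0.8, -0.0, -0.6]
opening: 0.0323
gripper_force: 0.0
```

```bash
python3 - <<'E'
from h import *
P=np.load("P.npy");s=sense();p=now();print(s["joint_pos"].round(3),s["opening"],p[0]);print(delta(p,target(P,-.046,0,.016,0)))
E
```

```text
[-0.329  0.491  0.092  2.13   0.538  0.125  0.786] 0.03233846175947939 [0.56756994 0.09447704 0.12924462]
(array([ 0.61, -0.29,  0.46]), array([ 0.1, -3.5, -0.1]))
```

Request:
drive_tool:
  plan:
    - [0.25,-0.2,0.2,0,0,0,-0.3]
    - [0.25,0,0.2,0,0,0,-0.3]
    - [0,0,0,0,0,0,-1]
    - [0,0,0,0,0,0,-1]
    - [0,0,0,0,0,0,-1]
  grip_force: 15

```text
t: 4.85
ee_pos: [0.5635, 0.0923, 0.1228]
tcp_rot: [0.003, 0.977, -0.001, 0.211]
wrist_force: [0.1, 0.5, -1.7]
opening: 0.0198
gripper_force: 15.0
```

```bash
python3 - <<'E'
from h import *
P=np.load("P.npy");s=sense();p=now();print(s["joint_pos"].round(3),s["opening"],p[0],s["wrist_force"]);print(delta(p,target(P,-.046,0,.016,0)))
E
```

```text
[-0.342  0.499  0.113  2.146  0.544  0.101  0.78 ] 0.019765236565168393 [0.5634578  0.09229993 0.12276063] [ 0.14670151  0.4841602  -1.70587318]
(array([-0.03, -0.06,  0.04]), array([-0. , -3.6, -0. ]))
```

Well gripped. Feel towards +y first.

Request:
drive_tool:
  plan:
    - [0,0.4,0,0,0,0,-1]
    - [0,0.4,0,0,0,0,-1]
    - [0,0.4,0,0,0,0,-1]
    - [0,0,0,0,0,0,-1]

```text
t: 5.35
ee_pos: [0.5631, 0.1035, 0.1225]
tcp_rot: [0.004, 0.978, -0.001, 0.211]
wrist_force: [-1.1, -3.1, -2.2]
opening: 0.0196
gripper_force: 15.0
```

Request:
drive_tool:
  plan:
    - [-0.1,0.3,0,0,0,0,-1]
    - [-0.1,0.3,0,0,0,0,-1]
    - [0,0,0,0,0,0,-1]

```text
t: 5.72
ee_pos: [0.5641, 0.11, 0.1229]
tcp_rot: [0.003, 0.978, -0.001, 0.21]
wrist_force: [-4.0, -2.2, -2.2]
opening: 0.0196
gripper_force: 15.0
```

Request:
drive_tool:
  plan:
    - [-0.05,0.3,0,0,0,0,-1]
    - [-0.05,0.3,0,0,0,0,-1]
    - [0,0,0,0,0,0,-1]

```text
t: 6.1
ee_pos: [0.5644, 0.1128, 0.123]
tcp_rot: [0.005, 0.978, -0.003, 0.209]
wrist_force: [-5.5, -5.9, -0.7]
opening: 0.0194
gripper_force: 15.0
```

Request:
drive_tool:
  plan:
    - [-0.1,0.3,0,0,0,0,-1]
    - [-0.1,0.3,0,0,0,0,-1]
    - [0,0,0,0,0,0,-1]

```text
t: 6.48
ee_pos: [0.5645, 0.1146, 0.1229]
tcp_rot: [0.007, 0.978, -0.007, 0.207]
wrist_force: [-6.9, -10.8, 0.9]
opening: 0.0198
gripper_force: 15.0
```

Blocked at about 0.2 rad on the +y side, with force climbing to 11 N. So it opens towards -y. Back to the centre, then follow the arc that way.

Request:
drive_tool:
  plan:
    - [0,-0.6,0,0,0,0,-1]
    - [0.1,-0.6,0,0,0,0,-1]
    - [0.1,-0.6,0,0,0,0,-1]
    - [0.1,-0.6,0,0,0,0,-1]
    - [0,0,0,0,0,0,-1]

```text
t: 7.1
ee_pos: [0.5639, 0.1022, 0.123]
tcp_rot: [-0.0, 0.978, 0.002, 0.211]
wrist_force: [-5.4, 2.7, -2.8]
opening: 0.0197
gripper_force: 15.0
```

```bash
cat > arc.py <<'E'
from h import *
# sequence of arc rows: cover angle to -y side; tool turn = k*angle about outward normal
def arc(a0,angs,k=-.55,n=.0165):
    P=np.load("P.npy");p=now();tilt=R.from_rotvec([0,np.deg2rad(3.5),0])
    def tg(a):
        q=target(P,.062-.108*np.cos(a),-.108*np.sin(a),n,np.rad2deg(k*a));return q[0],q[1]*tilt
    print("err to a0",delta(p,tg(a0)))
    q=tg(a0)
    for a in angs:
        t=tg(a);d=delta(q,t);print(round(a,2),t[0].round(3),d[0].tolist()+d[1].tolist());q=t
if __name__=="__main__":
    s=sense();print(s["ee_pos"],s["wrist_force"],s["joint_pos"].round(2))
    arc(0,np.arange(.1,1.46,.1))
E
python3 arc.py
```

```text
[0.56394465 0.1021718  0.12296514] [-5.36490655  2.73105184 -2.77319931] [-0.36  0.5   0.11  2.14  0.54  0.11  0.78]
err to a0 (array([ 0.03, -1.05, -0.02]), array([ 0.3, -0.2,  0.3]))
0.1 [0.564 0.081 0.123] [-0.05, -1.08, -0.0, -0.2, 0.0, 3.1]
0.2 [0.565 0.07  0.124] [-0.22, -1.06, -0.01, -0.2, -0.0, 3.1]
0.3 [0.568 0.06  0.125] [-0.38, -1.01, -0.02, -0.2, 0.0, 3.1]
0.4 [0.571 0.05  0.127] [-0.53, -0.94, -0.03, -0.2, -0.0, 3.1]
0.5 [0.575 0.04  0.129] [-0.67, -0.85, -0.04, -0.2, -0.0, 3.1]
0.6 [0.58  0.031 0.132] [-0.79, -0.73, -0.05, -0.2, 0.0, 3.1]
0.7 [0.586 0.022 0.135] [-0.89, -0.6, -0.05, -0.2, -0.0, 3.1]
0.8 [0.592 0.014 0.138] [-0.98, -0.46, -0.06, -0.2, 0.0, 3.1]
0.9 [0.599 0.007 0.142] [-1.04, -0.3, -0.06, -0.2, -0.0, 3.1]
1.0 [0.607 0.001 0.146] [-1.07, -0.14, -0.07, -0.2, -0.0, 3.1]
1.1 [ 0.615 -0.005  0.151] [-1.08, 0.03, -0.07, -0.2, -0.0, 3.1]
1.2 [ 0.624 -0.009  0.155] [-1.06, 0.2, -0.06, -0.2, 0.0, 3.1]
1.3 [ 0.633 -0.013  0.16 ] [-1.02, 0.36, -0.06, -0.2, 0.0, 3.1]
1.4 [ 0.642 -0.015  0.165] [-0.95, 0.51, -0.06, -0.2, -0.0, 3.1]
```

```bash
sed -i 's/k=-.55/k=.55/' arc.py; python3 arc.py
```

```text
[0.56394465 0.1021718  0.12296514] [-5.36490655  2.73105184 -2.77319931] [-0.36  0.5   0.11  2.14  0.54  0.11  0.78]
err to a0 (array([ 0.03, -1.05, -0.02]), array([ 0.3, -0.2,  0.3]))
0.1 [0.564 0.081 0.123] [-0.05, -1.08, -0.0, 0.2, 0.0, -3.1]
0.2 [0.565 0.07  0.124] [-0.1, -1.07, -0.01, 0.2, 0.0, -3.1]
0.3 [0.568 0.06  0.125] [-0.15, -1.07, -0.01, 0.2, 0.0, -3.1]
0.4 [0.571 0.05  0.127] [-0.2, -1.06, -0.01, 0.2, 0.0, -3.1]
0.5 [0.575 0.04  0.129] [-0.25, -1.05, -0.02, 0.2, -0.0, -3.1]
0.6 [0.58  0.031 0.132] [-0.29, -1.04, -0.02, 0.2, 0.0, -3.1]
0.7 [0.586 0.022 0.135] [-0.34, -1.02, -0.02, 0.2, 0.0, -3.1]
0.8 [0.592 0.014 0.138] [-0.38, -1.01, -0.02, 0.2, -0.0, -3.1]
0.9 [0.599 0.007 0.142] [-0.43, -0.99, -0.03, 0.2, 0.0, -3.1]
1.0 [0.607 0.001 0.146] [-0.47, -0.97, -0.03, 0.2, -0.0, -3.1]
1.1 [ 0.615 -0.005  0.151] [-0.52, -0.95, -0.03, 0.2, 0.0, -3.1]
1.2 [ 0.624 -0.009  0.155] [-0.56, -0.92, -0.03, 0.2, -0.0, -3.1]
1.3 [ 0.633 -0.013  0.16 ] [-0.6, -0.9, -0.04, 0.2, -0.0, -3.1]
1.4 [ 0.642 -0.015  0.165] [-0.64, -0.87, -0.04, 0.2, 0.0, -3.1]
```

Request:
drive_tool:
  plan:
    - [0,-0.5,0,0,0,0,-1]
    - [0,-0.5,0,0,0,0,-1]
    - [0,0,0,0,0,0,-1]

```text
t: 7.48
ee_pos: [0.5644, 0.0922, 0.1232]
tcp_rot: [-0.0, 0.977, 0.002, 0.211]
wrist_force: [-4.9, 3.7, -3.1]
opening: 0.0197
gripper_force: 15.0
```

Request:
drive_tool:
  plan:
    - [0.1,-1.1,0,0.2,0,-3.1,-1]
    - [-0.1,-1.1,0,0.2,0,-3.1,-1]
    - [-0.15,-1.05,0,0.2,0,-3.1,-1]
    - [0,0,0,0,0,0,-1]

```text
t: 7.98
ee_pos: [0.5683, 0.0579, 0.1255]
tcp_rot: [-0.077, 0.974, -0.022, 0.211]
wrist_force: [-3.6, 1.4, -0.6]
opening: 0.0194
gripper_force: 15.0
```

Request:
drive_tool:
  plan:
    - [-0.2,-1.05,0,0.2,0,-3.1,-1]
    - [-0.25,-1.05,0,0.2,0,-3.1,-1]
    - [-0.3,-1.05,0,0.2,0,-3.1,-1]
    - [0,0,0,0,0,0,-1]

```text
t: 8.48
ee_pos: [0.5818, 0.0276, 0.1326]
tcp_rot: [-0.153, 0.965, -0.044, 0.21]
wrist_force: [-3.9, -0.4, 2.8]
opening: 0.0197
gripper_force: 15.0
```

```bash
python3 -c "
from arc import *
s=sense();print(s['wrist_force'],s['joint_pos'].round(2),s['opening'],R.from_quat(s['tcp_rot']).inv().apply(s['wrist_force']))
arc(.6,[])"
```

```text
[-3.85525256 -0.37343571  2.82259435] [-0.09  0.49 -0.05  2.11  0.72  0.15  1.06] 0.019695629858407563 [ 2.34385773  0.28592296 -4.17061679]
err to a0 (array([ 0.1 ,  0.34, -0.02]), array([ 0. ,  0.1, -0.3]))
```

Request:
drive_tool:
  plan:
    - [-0.3,-1.0,-0.05,0.2,0,-3.1,-1]
    - [-0.35,-1.0,-0.05,0.2,0,-3.1,-1]
    - [-0.4,-1.0,0,0.2,0,-3.1,-1]
    - [-0.45,-1.0,0,0.2,0,-3.1,-1]
    - [0,0,0,0,0,0,-1]

```text
t: 9.1
ee_pos: [0.6089, -0.002, 0.1471]
tcp_rot: [-0.254, 0.942, -0.073, 0.207]
wrist_force: [0.1, 2.3, 3.0]
opening: 0.0195
gripper_force: 15.0
```

```bash
python3 -c "
from arc import *
s=sense();print(s['wrist_force'],s['joint_pos'].round(2),s['opening'],R.from_quat(s['tcp_rot']).inv().apply(s['wrist_force']))
arc(1.0,[])"
```

```text
[0.13902982 2.30390545 2.95534601] [ 0.09  0.5  -0.21  2.04  0.78  0.24  1.29] 0.01950327595209208 [-2.32507967  1.20156499 -2.68544703]
err to a0 (array([ 0.05,  0.33, -0.01]), array([-0. ,  0.3, -0.5]))
```

Request:
drive_tool:
  plan:
    - [-0.5,-0.9,-0.03,0.2,0,-3.1,-1]
    - [-0.55,-0.9,-0.03,0.2,0,-3.1,-1]
    - [-0.6,-0.9,-0.04,0.2,0,-3.1,-1]
    - [0,0,0,0,0,0,-1]

```text
t: 9.6
ee_pos: [0.6334, -0.0147, 0.1602]
tcp_rot: [-0.329, 0.918, -0.094, 0.201]
wrist_force: [-1.7, 4.0, 3.3]
opening: 0.0195
gripper_force: 15.0
```

Request:
drive_tool:
  plan:
    - [-0.4,-0.5,-0.03,0,0,-1,-1]
    - [0,0,0,0,0,0,-1]

```text
t: 9.85
ee_pos: [0.6377, -0.0161, 0.1625]
tcp_rot: [-0.337, 0.915, -0.096, 0.199]
wrist_force: [-3.6, 5.4, 2.9]
opening: 0.0192
gripper_force: 15.0
```

```bash
python3 -c "
from arc import *
s=sense();print(s['wrist_force'],s['joint_pos'].round(2),s['opening'],R.from_quat(s['tcp_rot']).inv().apply(s['wrist_force']))
arc(1.4,[])"
```

```text
[-3.55029328  5.40598215  2.91292653] [ 0.2   0.52 -0.35  1.95  0.79  0.35  1.51] 0.019180018794958145 [-1.95376101  5.23141631 -4.37372468]
err to a0 (array([-0.44, -0.27, -0.04]), array([ 0.2,  0.1, -2.8]))
```

Request:
drive_tool:
  plan:
    - [-0.3,-0.2,0,0,0,-1,-1]
    - [-0.3,-0.2,0,0,0,-1,-1]
    - [0,0,0,0,0,0,-1]
    - [0,0,0,0,0,0,-1]

```text
t: 10.35
ee_pos: [0.6394, -0.0164, 0.163]
tcp_rot: [-0.353, 0.91, -0.099, 0.192]
wrist_force: [-11.7, 3.5, 6.5]
opening: 0.0195
gripper_force: 15.0
```

```bash
python3 -c "
from arc import *
s=sense();print(s['wrist_force'],s['opening'],R.from_quat(s['tcp_rot']).inv().apply(s['wrist_force']))
arc(1.4,[])
c=vision.camera('top');cv2.imwrite('pics/t2.png',cv2.resize(c['pixels'][95:255,195:395],None,fx=3,fy=3))"
```

```text
[-11.70869566   3.45219381   6.5295421 ] 0.01947145342008945 [  3.75741291   7.53350219 -10.98973654]
err to a0 (array([-0.33, -0.14, -0.08]), array([ 0.4, -0.5, -0.8]))
```

View pics/t2.png

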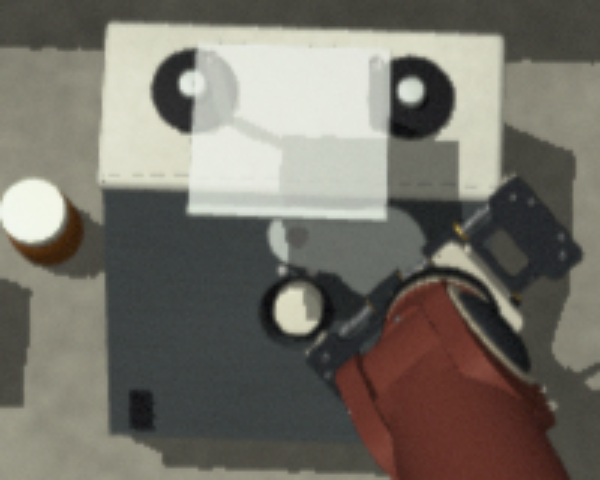

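The cover is at its stop, swung to -y with the force rising. The port is uncovered, with the plunger at crop (297,309). Release and back out along the normal.

Request:
drive_tool:
  plan:
    - [0.1,0.1,0,0,0,0,-1]
    - [0,0,0,0,0,0,-0.4]
    - [0,0,0,0,0,0,-0.3]
    - [0,0,0,0,0,0,-0.3]

```text
t: 10.9
ee_pos: [0.6433, -0.0186, 0.1647]
tcp_rot: [-0.352, 0.91, -0.101, 0.196]
wrist_force: [0.3, 0.3, 0.5]
opening: 0.0324
gripper_force: 0.0
```

Request:
drive_tool:
  plan:
    - [0,0,-2.0,0,0,0,-0.3]
    - [0,0,-3.0,0,0,0,-0.3]
    - [0,0,-3.0,0,0,0,-0.5]
    - [0,0,-3.0,0,0,0,-1]
    - [0,0,0,0,0,0,-1]

```text
t: 11.52
ee_pos: [0.5967, -0.013, 0.2664]
tcp_rot: [-0.352, 0.909, -0.102, 0.198]
wrist_force: [0.5, 0.1, -0.3]
opening: 0.0075
gripper_force: 0.0
```

```bash
python3 -c "
from h import *
P=np.load('P.npy');p=now();s=sense();print(s['wrist_force'],s['joint_pos'].round(2),p[0])
t=target(P,0,0,.10,0);print(delta(p,t),twist(p,t,8))"
```

```text
[ 0.49773477  0.1366373  -0.32923012] [ 0.38  0.35 -0.59  1.91  0.57  0.56  1.74] [ 0.59671614 -0.01298526  0.26635569]
(array([-3.59, 11.11,  2.49]), array([-1.4, -3.2, 43.2])) (array([0.03, 1.49, 0.33]), array([-0.18, -0.4 ,  5.4 ]), [[0.597, -0.013, 0.266], [0.582, 0.009, 0.251], [0.572, 0.034, 0.238], [0.566, 0.062, 0.227], [0.565, 0.092, 0.218]])
```

Request:
drive_tool:
  plan:
    - [0.03,1.5,0.33,-0.2,-0.4,5.4,-1]
    - [0.03,1.5,0.33,-0.2,-0.4,5.4,-1]
    - [0.03,1.5,0.33,-0.2,-0.4,5.4,-1]
    - [0.03,1.5,0.33,-0.2,-0.4,5.4,-1]

```text
t: 12.02
ee_pos: [0.5701, 0.0347, 0.2337]
tcp_rot: [-0.177, 0.958, -0.05, 0.221]
wrist_force: [-0.1, -0.1, -0.5]
opening: 0.0002
gripper_force: 0.0
```

Request:
drive_tool:
  plan:
    - [0.03,1.5,0.33,-0.2,-0.4,5.4,-1]
    - [0.03,1.5,0.33,-0.2,-0.4,5.4,-1]
    - [0.03,1.5,0.33,-0.2,-0.4,5.4,-1]
    - [0.03,1.5,0.33,-0.2,-0.4,5.4,-1]
    - [0,0,0,0,0,0,-1]

```text
t: 12.65
ee_pos: [0.5629, 0.0938, 0.2149]
tcp_rot: [-0.0, 0.971, 0.0, 0.238]
wrist_force: [1.2, -0.8, -0.5]
opening: 0.0003
gripper_force: 0.0
```

```bash
python3 -c "
from h import *
P=np.load('P.npy');p=now();s=sense();print(s['wrist_force'],s['joint_pos'].round(2),p[0],s['opening'])
print(delta(p,target(P,0,0,.10,0)))
c=vision.camera('wrist');cv2.imwrite('pics/w2.png',c['pixels'])
for q in[(0,0,0),(0,0,-.004),(0,.0285,0),(0,-.0285,0),(.0285,0,0),(-.0285,0,0),(.062,0,.009)]:print(q,proj(c,w(P,*q)).round(1))"
```

```text
[ 1.22474913 -0.83228613 -0.47135033] [-0.13  0.34 -0.19  2.08  0.65  0.33  0.7 ] [0.56289967 0.09382159 0.21494284] 0.00026297976101991266
(array([-0.35, -0.22, -0.2 ]), array([ 0.2, -0.5,  0.3]))
(0, 0, 0) [314.4 247. ]
(0, 0, -0.004) [314.5 245.3]
(0, 0.0285, 0) [357.7 247.2]
(0, -0.0285, 0) [271.1 246.9]
(0.0285, 0, 0) [314.4 287.2]
(-0.0285, 0, 0) [314.5 204.5]
(0.062, 0, 0.009) [314.2 338.1]
```

View pics/w2.png

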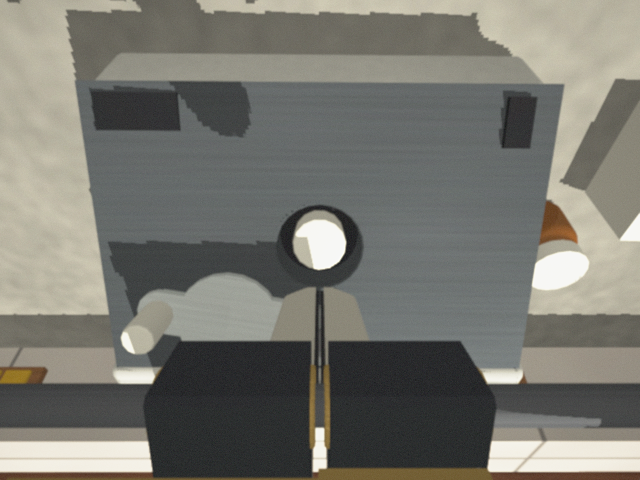

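The wrist view shows the bore centred at (319.5,246) with the white plunger inside at (320,243), and the closed fingertips at u≈320. The open cover is at lower left. So I need x -0.35 cm and y +0.1 cm, then descend.

Request:
drive_tool:
  plan:
    - [-0.35,0.1,1.5,0,-0.5,0.3,-1]
    - [0,0,2.5,0,0,0,-1]
    - [0,0,2.5,0,0,0,-1]
    - [0,0,1.5,0,0,0,-1]
    - [0,0,0,0,0,0,-1]

```text
t: 13.32
ee_pos: [0.6039, 0.0922, 0.1459]
tcp_rot: [0.004, 0.97, 0.0, 0.242]
wrist_force: [-0.7, 0.4, 0.0]
opening: 0.0006
gripper_force: 0.0
```

```bash
python3 -c "
from h import *
P=np.load('P.npy');P[1]+=.0033;np.save('P.npy',P);p=now();s=sense();print(s['wrist_force'],s['joint_pos'].round(2))
print(delta(p,target(P,0,0,0,0)))"
```

```text
[-0.68059033  0.37286644  0.03793004] [-0.27  0.49  0.04  2.07  0.8   0.14  0.54]
(array([0.03, 0.25, 1.78]), array([ 0. ,  0. , -0.2]))
```

Request:
drive_tool:
  plan:
    - [0,0.2,0.8,0,0,0,-1]
    - [0,0,0.8,0,0,0,-1]
    - [0,0,0,0,0,0,-1]

```text
t: 13.7
ee_pos: [0.6114, 0.0955, 0.1327]
tcp_rot: [0.004, 0.97, 0.001, 0.243]
wrist_force: [-0.5, -0.6, 0.5]
opening: 0.0006
gripper_force: 0.0
```

Request:
drive_tool:
  plan:
    - [0,0,0.2,0,0,0,-1]
    - [0,0,0.2,0,0,0,-1]
    - [0,0,0.2,0,0,0,-1]
    - [0,0,0,0,0,0,-1]

```text
t: 14.2
ee_pos: [0.6143, 0.0956, 0.1277]
tcp_rot: [0.004, 0.97, 0.001, 0.243]
wrist_force: [-0.0, -0.9, -1.3]
opening: 0.0005
gripper_force: 0.0
```

Request:
drive_tool:
  plan:
    - [0,0,0.2,0,0,0,-1]
    - [0,0,0.2,0,0,0,-1]
    - [0,0,0,0,0,0,-1]

```text
t: 14.58
ee_pos: [0.6162, 0.0956, 0.1245]
tcp_rot: [0.004, 0.97, 0.001, 0.243]
wrist_force: [-1.5, 0.4, 2.0]
opening: 0.0008
gripper_force: 1.8
```

```bash
python3 -c "
from h import *
P=np.load('P.npy');p=now();s=sense();print(p[1].inv().apply(s['wrist_force']),s['joint_pos'].round(2))
print(delta(p,target(P,0,0,-.014,0)))"
```

```text
[ 0.36215922  0.37375624 -2.44770578] [-0.32  0.55  0.11  2.06  0.83  0.08  0.51]
(array([ 0.11, -0.1 ,  0.71]), array([ 0.2,  0.1, -0.2]))
```

Contact is beginning (2.4 N). Keep pressing slowly.

Request:
drive_tool:
  plan:
    - [0,0,0.2,0,0,0,-1]
    - [0,0,0.2,0,0,0,-1]
    - [0,0,0,0,0,0,-1]

```text
t: 14.95
ee_pos: [0.6182, 0.0956, 0.1207]
tcp_rot: [0.004, 0.97, 0.001, 0.243]
wrist_force: [-1.4, -0.9, 2.6]
opening: 0.0001
gripper_force: 1.8
```

Request:
drive_tool:
  plan:
    - [0,0,0.2,0,0,0,-1]
    - [0,0,0.2,0,0,0,-1]
    - [0,0,0,0,0,0,-1]

```text
t: 15.32
ee_pos: [0.6195, 0.0956, 0.1183]
tcp_rot: [0.004, 0.97, 0.001, 0.243]
wrist_force: [-8.5, -0.6, 12.3]
opening: 0.0005
gripper_force: 8.0
```

```bash
python3 -c "
from h import *
P=np.load('P.npy');p=now();s=sense();print(p[1].inv().apply(s['wrist_force']),s['joint_pos'].round(2))
print(delta(p,target(P,0,0,-.014,0)))"
```

```text
[  1.72669781  -0.57601932 -14.835768  ] [-0.33  0.56  0.13  2.06  0.83  0.06  0.5 ]
(array([ 0.11, -0.1 ,  0.01]), array([ 0.2,  0.2, -0.2]))
```

Request:
drive_tool:
  plan:
    - [0,0,0.15,0,0,0,-1]
    - [0,0,0,0,0,0,-1]

```text
t: 15.58
ee_pos: [0.6196, 0.0956, 0.1181]
tcp_rot: [0.004, 0.97, 0.001, 0.244]
wrist_force: [-15.4, -0.4, 23.0]
opening: 0.0002
gripper_force: 14.3
```

It's on the hard stop: 28 N with no further travel. Back out.

Request:
drive_tool:
  plan:
    - [0,0,-0.4,0,0,0,-1]
    - [0,0,-1.5,0,0,0,-1]
    - [0,0,-2.5,0,0,0,-1]
    - [0,0,-3.0,0,0,0,-1]
    - [0,0,-3.0,0,0,0,-1]

```text
t: 16.2
ee_pos: [0.5712, 0.0954, 0.2075]
tcp_rot: [0.004, 0.97, 0.001, 0.242]
wrist_force: [-0.2, -0.7, 0.8]
opening: 0.0002
gripper_force: 0.0
```

Request:
drive_tool:
  plan:
    - [0,0,-1.0,0,0,0,-1]
    - [0,0,0,0,0,0,-1]
    - [0,0,0,0,0,0,-1]

```text
t: 16.58
ee_pos: [0.5669, 0.0953, 0.2152]
tcp_rot: [0.004, 0.97, 0.001, 0.242]
wrist_force: [-0.3, -0.2, -0.2]
opening: 0.0006
gripper_force: 0.0
```

```bash
python3 -c "
from h import *
s=sense();print(s['wrist_force'],s['ee_pos'])
c=vision.camera('wrist');cv2.imwrite('pics/w3.png',c['pixels'])"
```

```text
[-0.28012983 -0.22210937 -0.23083972] [0.56686731 0.09529248 0.21516378]
```

View pics/w3.png

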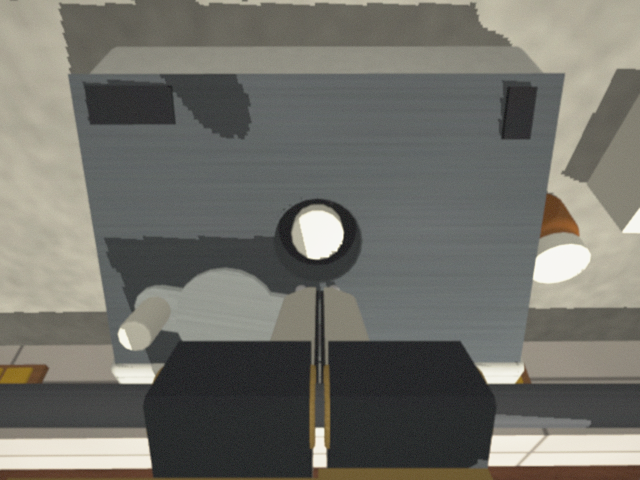

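The plunger now sits deeper at (318,233). The cover is still open, with its knob at (140,325), and the tool is clear of everything. Handing in.

```bash
python3 -c "
from station import job
print(job.close_job())"
```

```text
the job is handed in; nothing more can be done
None
```

The dust cover is swung open to its stop on the machine's right (-y), the plunger was pushed in until it stopped moving (about 28 N), and the job is handed in with the tool clear; no verdict came back.

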